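# Hang the lift-off door on a bench kiln

### The job

Take the red kiln door with the two hinge knuckles out of the rack and hang it on the kiln: carry it upright in front of the mouth, knuckles just above their pins, and lower it until both knuckles sit fully down on the two pins, only then letting go. Leave it closed across the kiln's mouth, and leave the grey blank panel, the jar and the brick where they are.

Things in the scene. Friction and masses are not known exactly. Their poses are not given: they have to be found in the camera images.
- door: Red lift-off door, upright in a rack slot: panel 150 wide (its x), 12 thick (y), 160 high (z), round amber spyhole, 0.3 to 0.6 kg. Origin: middle of the panel's underside. A wooden tab on top for lifting. Two steel ring knuckles stick out beyond its +x edge, one above the other, on one axis parallel to z at x = +97, y = 0. Nothing sticks out at -x.
- grip (a point): Middle of the door's wooden lifting tab, pinched across its thickness from straight above: 185 above the door's origin. The tab is 70 wide (x), 14 thick (y) and rises 50 above the middle of the panel's top edge, 25 above this point. Axes as the door's.
- knuckle_low (a point): On the axis of the door's lower knuckle at the ring's underside, 15 above the door's origin. Each ring: outer diameter 38, bore 26 right through, 18 high. Axes as the door's.
- knuckle_up (a point): On the axis of the door's upper knuckle, at the ring's underside, 118 above knuckle_low. Axes as the door's.
- kiln: Fixed bench kiln of steel and firebrick, 190 wide (its x), 200 deep (y), 175 high, open mouth looking to its -y. Origin: on the bench under the middle of the closed door, 35 in front of the kiln's front face; closed, the door's origin is straight above it, axes parallel. At the +x side a steel post 185 high (x +133 to +155, y -12 to +33) carries the two hinge pins on short arms reaching to -x.
- pin_low (a point): Foot of the lower brass pin, on its axis (kiln x = +97, y = 0), 45 above the bench: the seat of the lower knuckle's underside. Pin upright, 28 tall, 20 in diameter for the lowest 8, then tapering to 6 at the tip; its arm is 8 thick, 26 across. Fully down, the door's underside is 30 above the bench. Axes as the kiln's.
- pin_up (a point): Foot of the upper pin, 118 above pin_low on the same axis, same shape: the seat of the upper knuckle. The door comes in level from the kiln's front (-y), upper knuckle over the upper pin, lower one between the two arms: knuckle undersides 28 to 92 above their seats, best about 55, clear everything. Axes as the kiln's.
- rack: Fixed wooden rack, base 110 (its x) by 190 (y), 8 thick, two slots along its x at y = +55 and -55, each 18 wide between walls 43 high above the bench. Origin: middle of its underside. The door stands in one slot, the blank in the other (either way round), on the base, axes as the rack's. Lifted clear of the walls, the door leaves freely along its own +x; sideways the blank may stand in the way.
- blank: A bystander: grey blank panel of the same size as the door with the same wooden tab but no knuckles and no spyhole, standing in the other slot. Origin: middle of its underside. Leave it alone.
- jar: A bystander: small flux jar with blue lid, 56 in diameter, 75 high, on the bench. Origin: middle of its underside. Leave it alone.
- brick: A bystander: loose half firebrick 75 by 110 by 50 high on the bench. Origin: middle of its underside. Leave it alone.
Things that resemble listed ones, but are neither listed nor needed, are in the scene too. What is meant by the door is not purple or turquoise, and is the larger of those in its own colour.

How it is judged:
By the outcome, as a careful person would: the job done as asked, in the order asked, and still so for the second after the job is handed in, with the robot touching nothing.
It also fails if it takes over 50 s, if anything falls off the work surface, if the arm or the gripper's body presses on something with over 40 N, if the wrist force passes 120 N, or if a joint passes its speed limit or range.

### The arm

A 6-joint arm with a two-finger parallel gripper is mounted at the origin on the work surface. World frame = base frame: x ahead of the robot, y to its left, z up, the work surface at z = 0. Lengths are in m, angles in rad, forces in N, time in s.
With the tool pointing down it reaches from about 0.35 to 0.975 m from the base axis. Payload 4.9 kg.
Tool frame: the origin (TCP) lies midway between the tips of the shut fingers; the grasp point (between the pads) lies 19 mm behind it; z points along the fingers, y is the line along which they close (so a half turn about z gives the same grasp; the last joint's range is limited). The gripper opens to 85 mm and grips with 20 to 120 N. Pads are 22 mm wide; open, the fingers measure 114 mm over their backs; the gripper's body (76 mm by 85 mm) begins 54 mm behind the grasp point. The pads swing forward as they close: fully open they stand 13 mm farther back than shut.
Start: joints at [-1.386, 0.053, 1.613, -0, 1.476, -0.119], TCP at [0.187, -0.596, 0.231] pointing down, gripper open.
Joint ranges: [-3.01, 3.01], [-1.01, 2.22], [0.06, 2.58], [-1.02, 4.17], [0.09, 2.62], [-3.14, 3.14]. Speed limits (rad/s): [2.57, 2.57, 3.14, 3.14, 3.14, 3.14].

### API

Orientations are given as a unit quaternion [w, x, y, z].
In Python, from plant import state, grab_frame, camera_info, job_done, spot_in, masks_of, pinpoint gives the robot as it stands.
- The arm moves only by the shell command python3 -m handwheel 'ROWS' [OPENING]. ROWS is JSON, a list that holds one entry, the list of rows, each a list of 6 numbers: the shift along the world's x, y, z in m, then the turn, a rotation vector about the world's x, y, z in degrees. In form: [[[tx, ty, tz, ax, ay, az], ...]]. A call has 1 to 20 rows; each row shifts and turns the commanded pose from where the row before left it; what a row does not reach is not made up. A row lasts 1/12 s, in which the tool goes at most 41.7 mm and 7.16 degrees, less where a joint would pass 70% of its speed; a pose out of reach is approached as far as the arm can. A call is refused whole if a number of a shift passes 0.0417 or a number of a turn 7.16, either way. A call with a gripper value outside its range is refused whole. OPENING is the opening, from 0 (shut) to 1 (fully open), set as the call begins (- or left out, the last holds). The fingers move at their own pace and stop on an object; the grip force is fixed at half the most. Time passes only in rows, so rows that do not move let the fingers close. It gives the time, the measured TCP pose, the force, the opening and the grip force at its end, in the units of the state.
- state(): the state, without advancing time (a new reading comes with each control period).
- grab_frame(name): name is "side" or "top" or "wrist"; returns (picture, depth): 400x640x3 uint8, blue, green, red; 400x640 float32, m along the optical axis (not along the pixel's ray), 0 where there is no reading.
- camera_info(name): a dict with "fx", "fy", "cx", "cy" (pixels), "T" (4x4, takes a point from camera to world coordinates). Camera axes: x right, y up, looking along -z (the intrinsics and any distortion apply to the point x, -y, -z); pixel columns grow to the right and rows downward; lengths in m; the calibration is good to about 2 mm. The wrist camera is an equidistant fisheye: a pixel r from the principal point sees the ray r / f radians off the axis. A picture is of the moment at which its call begins: read the wrist's pose just before it. camera_info takes no time and is no camera call; for the wrist camera it gives the pose at the moment of the call.
- job_done(): hands the job in; it is judged then, once.
Trained networks look in the newest picture that a camera, given by its name, has taken for a name from the list of things; names that differ only in an ending like _2 or _b are one class to them, and where a whole thing is asked for, a point or a joint stands for the part that bears it (a point fixed in the world has none). Each returns a list of dicts, best first, with "conf" (0 to 1); they miss things now and then, are a little off and sometimes report something else, mostly with a low value. They report only what shows in the picture. A call takes as long as a camera call. They do not tell look-alikes from the thing itself.
- spot_in(camera, thing): "box" ([left, top, width, height] in pixels, round what is visible of it).
- masks_of(camera, thing): "region" (400x640 bool, what is visible of it) and "box" ([left, top, width, height] in pixels, round what is visible of it).
- pinpoint(camera, thing): "position" ([column, row] in pixels: a listed point, or the origin of a listed thing).
The state is a dict: "time": time; "joint_pos": joint angles; "joint_vel": joint speeds; "joint_efforts": joint torques, N m; "tool_pos": TCP position; "tool_rot": TCP orientation; "contact_force": force on the tool from outside, world axes, zero at the start; "ft_torque": the same for the moment, N m; "gripper_width": opening from 0.0 (shut) to 1.0 (fully open); "grasp_force": force on a finger pad.
Only numpy, scipy, OpenCV 4.12 (cv2) and the standard library are available. Lean on these libraries where they do the work, as an engineer would, in place of code of your own. Each camera call takes 0.05 s, during which the arm holds its last target. There are 200 camera calls.

## Working session

There is one attempt and no reset: what is moved stays moved. The work goes in short steps, Python scripts to look and compute and a shell command to move; the robot and the scene stay as the last step left them, time stands still between calls to the robot, and variables do not carry over. Pictures are saved under pics/ and viewed, at most 10 in all, crops included, and the job is handed in when it is done.

```bash
mkdir -p pics
cat > h.py <<'E'
import numpy as np,cv2
from plant import *
def look(n,f=None):
    im,d=grab_frame(n)
    if f: cv2.imwrite('pics/'+f,im)
    return im,d
def pts(n,d,uv):
    I=camera_info(n);uv=np.atleast_2d(uv).astype(float);c=np.round(uv).astype(int)
    z=d[c[:,1],c[:,0]]
    P=np.c_[(uv[:,0]-I['cx'])/I['fx']*z,-(uv[:,1]-I['cy'])/I['fy']*z,-z]
    return P@I['T'][:3,:3].T+I['T'][:3,3]
E
python3 - <<'E'
from h import *
a,d=look('side','s0.png');b,e=look('top','t0.png')
np.save('ds.npy',d);np.save('dt.npy',e)
for n,D in(('side',d),('top',e)):
    I=camera_info(n);print(n,I['fx'],I['cx'],I['cy'],np.round(I['T'],3).tolist(),[k for k in I])
    for t in('door','kiln','rack','blank','jar','brick'):
        print(t,[(np.round(r['box']).tolist(),round(r['conf'],2)) for r in spot_in(n,t)][:3])
    for t in('grip','knuckle_low','knuckle_up','pin_low','pin_up','kiln','door','rack'):
        r=pinpoint(n,t)[:3];print(t,[(np.round(q['position'],1).tolist(),round(q['conf'],2),np.round(pts(n,D,np.clip(q['position'],0,[639,399])),3).tolist()) for q in r])
E
```

```text
side 408.0652178589474 319.31176120287074 195.3968421926681 [[-0.969, -0.134, 0.206, 0.726], [0.245, -0.594, 0.767, 0.751], [0.019, 0.794, 0.608, 0.805], [0.0, 0.0, 0.0, 1.0]] ['fx', 'fy', 'cx', 'cy', 'T']
door [([207.0, 157.0, 45.0, 48.0], 0.94), ([328.0, 130.0, 12.0, 82.0], 0.75), ([353.0, 124.0, 63.0, 63.0], 0.68)]
kiln [([296.0, 251.0, 186.0, 149.0], 0.75)]
rack []
blank [([328.0, 132.0, 11.0, 80.0], 0.92)]
jar [([220.0, 234.0, 22.0, 39.0], 0.92)]
brick [([216.0, 206.0, 31.0, 37.0], 0.63)]
grip [([257.9, 135.7], 0.93, [[0.622, -0.415, 0.156]]), ([297.4, 142.3], 0.79, [[0.527, -0.246, 0.216]]), ([382.1, 136.3], 0.76, [[0.257, -0.269, 0.191]])]
knuckle_low [([403.0, 180.7], 0.93, [[0.155, -0.278, 0.002]]), ([291.1, 211.0], 0.78, [[0.564, -0.168, 0.031]]), ([330.1, 193.4], 0.75, [[0.446, -0.168, 0.077]])]
knuckle_up [([247.4, 168.4], 0.94, [[0.671, -0.308, 0.107]]), ([296.2, 176.5], 0.86, [[0.549, -0.161, 0.158]]), ([410.1, 145.0], 0.69, [[0.147, -0.286, 0.136]])]
pin_low [([320.9, 282.4], 0.41, [[0.581, 0.24, 0.183]])]
pin_up [([318.8, 285.1], 0.56, [[0.584, 0.237, 0.172]])]
kiln [
[... 1080 characters left out ...]
003]]), ([379.0, 346.5], 0.66, [[0.391, -0.112, 1.038]]), ([340.9, 188.4], 0.65, [[0.556, -0.176, 0.002]])]
knuckle_up [([388.9, 362.9], 0.88, [[0.111, -0.305, -0.002]]), ([477.1, 178.2], 0.81, [[0.571, -0.495, 0.109]]), ([403.2, 135.6], 0.8, [[0.705, -0.343, 0.001]])]
pin_low [([184.3, 176.4], 0.75, [[0.569, 0.226, 0.056]])]
pin_up [([166.4, 164.3], 0.8, [[0.574, 0.225, 0.18]])]
kiln [([365.0, 241.7], 0.73, [[0.415, -0.234, 0.062]])]
door [([381.1, 307.0], 0.91, [[0.257, -0.275, 0.056]]), ([377.7, 197.4], 0.87, [[0.519, -0.257, 0.112]]), ([434.6, 170.2], 0.85, [[0.611, -0.426, 0.003]])]
rack [([370.5, 220.2], 0.78, [[0.472, -0.255, 0.009]]), ([376.6, 200.0], 0.41, [[0.519, -0.263, 0.061]])]
```

View pics/s0.png

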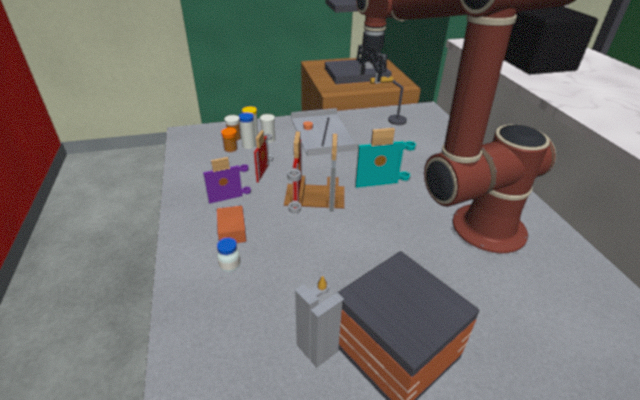

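View pics/t0.png

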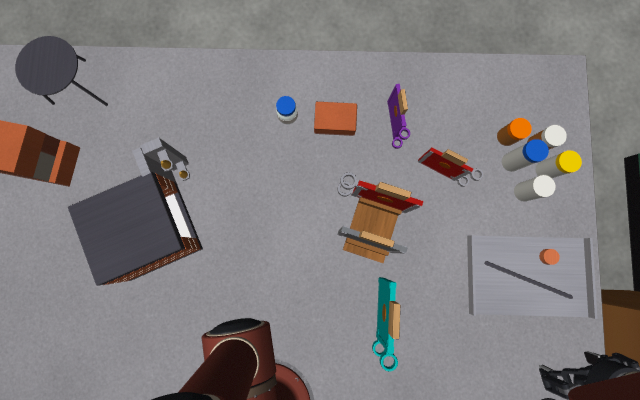

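The door could be confused with four things, given here by top-image pixel. The large red door is in the rack at (385,195), with its tab at (393,192) and knuckles at (347,185). The small red one is at (447,165), the purple one at (398,115) and the turquoise one at (388,320). I choose the large red one in the rack. Next I'll fit poses and check a close crop.

Run:
```python
from h import *
im=cv2.imread('pics/t0.png');d=np.load('dt.npy')
def roi(x0,y0,x1,y1):
    u,v=np.meshgrid(np.arange(x0,x1),np.arange(y0,y1));uv=np.c_[u.ravel(),v.ravel()]
    return uv,pts('top',d,uv)
def rect(P,t):
    (c,s,a)=cv2.minAreaRect((P[:,:2]*1000).astype(np.float32));print(t,len(P),np.round(c,1),np.round(s,1),round(a,1),'zmed',np.round(np.median(P[:,2]),4))
uv,P=roi(330,170,430,225)
rect(P[(P[:,2]>.195)&(P[:,2]<.24)],'doortab')
Q=P[(P[:,2]>.150)&(P[:,2]<.175)];rect(Q,'dooredge')
for lo,hi in((.13,.147),(.145,.165)): 
    m=(P[:,2]>lo)&(P[:,2]<hi)&(uv[:,0]<358);rect(P[m],'knuckle?') if m.sum()>5 else 0
uv,P=roi(330,215,430,270)
rect(P[(P[:,2]>.195)&(P[:,2]<.24)],'blanktab')
uv,P=roi(60,130,210,295)
m=(P[:,2]>.16)&(P[:,2]<.19);print(np.histogram(P[P[:,2]>.15][:,2],20))
roof=m&(uv[:,1]>176);rect(P[roof],'roof')
uv,P=roi(130,130,200,190)
rect(P[(P[:,2]>.177)&(P[:,2]<.19)&(uv[:,0]<185)],'post/arm')
rect(P[(P[:,2]>.14)&(P[:,2]<.17)],'uparm')
h=im
c=np.hstack([cv2.resize(h[160:280,320:440],(500,500),interpolation=3)[:, :400],cv2.resize(h[125:205,130:210],(400,500),interpolation=3)])
cv2.imwrite('pics/c1.png',c)
```

```text
doortab 284 [ 522.  -275.6] [69.9 14.5] 72.5 zmed 0.2178
dooredge 442 [ 523.1 -255.2] [190.3  36.2] 69.3 zmed 0.1645
knuckle? 15 [ 545.  -183.4] [35.8 30.4] 27.9 zmed 0.1436
knuckle? 150 [ 550.7 -183.4] [37.1 38. ] 15.0 zmed 0.1585
blanktab 251 [ 418. -240.] [69.9 13.9] 73.0 zmed 0.2181
(array([8928,    0,    0,    0,    0,    0,    0,    0,    0,    0,    0,
          0,    0,    0,    0,    0,    0,    0,    0,   99]), array([0.15012137, 0.19450983, 0.23889829, 0.28328676, 0.32767522,
       0.37206368, 0.41645214, 0.4608406 , 0.50522907, 0.54961753,
       0.59400599, 0.63839445, 0.68278291, 0.72717138, 0.77155984,
       0.8159483 , 0.86033676, 0.90472522, 0.94911369, 0.99350215,
       1.03789061]))
roof 7868 [431.3 312.6] [190.5 202.2] 25.1 zmed 0.175
post/arm 331 [575.3 263.5] [111.9  78.1] 2.9 zmed 0.1843
uparm 385 [576.3 245.7] [103.2  51.6] 25.8 zmed 0.1617
```

View pics/c1.png

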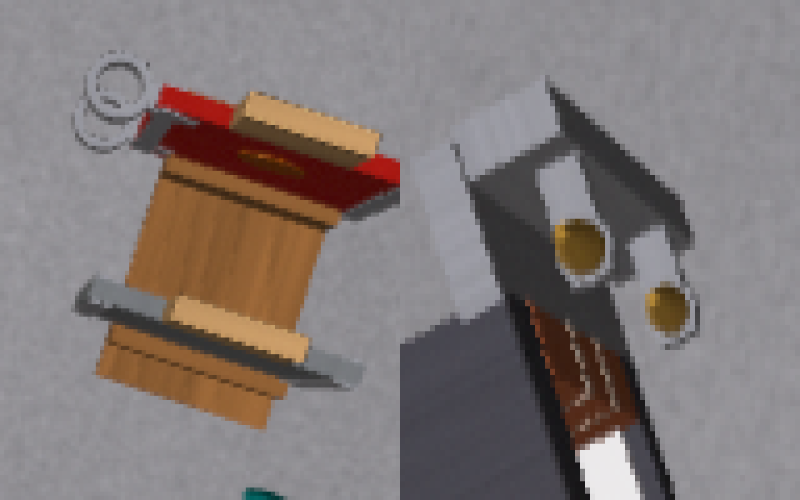

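The crop confirms it. The large red door in the rack has its two knuckles at upper left, ring (344,180), and the kiln's upper pin is at about (166,164) and lower pin at about (184,174). I'll refine the kiln fit and work out the tool yaw.

Run:
```python
from h import *
from scipy.spatial.transform import Rotation as R
d=np.load('dt.npy');im=cv2.imread('pics/t0.png')
def cloud(n,d,x0,y0,x1,y1):
    u,v=np.meshgrid(np.arange(x0,x1),np.arange(y0,y1));uv=np.c_[u.ravel(),v.ravel()];return uv,pts(n,d,uv)
uv,P=cloud('top',d,60,176,210,295)
for lo in(.17,.173):
    Q=P[(P[:,2]>lo)&(P[:,2]<.178)];c,s,a=cv2.minAreaRect((Q[:,:2]*1000).astype(np.float32))
    r=np.radians(a);o=np.array(c)-135*np.array([-np.sin(r),np.cos(r)]);print(lo,c,s,a,'orig',o,'pin',o+97*np.array([np.cos(r),np.sin(r)]))
for n,dd,f,b in(('top',d,'t0.png',(150,150,200,190)),('side',np.load('ds.npy'),'s0.png',(310,270,335,292))):
    im=cv2.imread('pics/'+f);uv,P=cloud(n,dd,*b);hsv=cv2.cvtColor(im,cv2.COLOR_BGR2HSV)[uv[:,1],uv[:,0]]
    m=(hsv[:,0]>14)&(hsv[:,0]<32)&(hsv[:,1]>120)
    for lo,hi in((.165,.2),(.186,.2),(.047,.08),(.067,.08)):
        k=m&(P[:,2]>lo)&(P[:,2]<hi)
        if k.any(): print(n,lo,k.sum(),'mean',P[k].mean(0)*1e3,'mid',(P[k].min(0)+P[k].max(0))*500,'top',P[k][:,2].max())
s=state();w,x,y,z=s['tool_rot'];M=R.from_quat([x,y,z,w]).as_matrix();print(np.round(M,3).tolist(),s['tool_pos'],s['time'])
print('tool y yaw',np.degrees(np.arctan2(M[1,1],M[0,1])))
```

```text
0.17 (431.21185302734375, 312.43536376953125) (190.39126586914062, 200.9563751220703) 24.95127296447754 orig [488.16124421 190.03533581] pin [576.10793096 230.95452799]
0.173 (431.2623596191406, 312.4234924316406) (189.54286193847656, 200.40672302246094) 25.18124771118164 orig [488.70258199 190.25303424] pin [576.48431861 231.52489772]
top 0.165 62 mean [574.46291874 228.24568022 179.70319642] mid [576.00342904 230.44465377 179.49036857] top 0.1928276435582238
top 0.186 15 mean [575.16562396 230.64976842 190.080977  ] mid [575.6224009  231.0434542  189.51982079] top 0.1928276435582238
top 0.047 44 mean [574.84837681 228.41361456  62.14079731] mid [575.71744566 228.86355     62.36282159] top 0.07441897379691209
top 0.067 12 mean [576.12470457 230.46651866  71.05344173] mid [576.91690419 230.41443705  70.77887781] top 0.07441897379691209
side 0.165 72 mean [579.12341817 239.69311921 178.32261666] mid [579.52125905 239.79186911 178.91694721] top 0.19182408771713766
side 0.186 11 mean [578.01088388 237.04881217 189.17104444] mid [577.76646592 236.70786201 189.23202816] top 0.19182408771713766
[[0.954, 0.299, 0.0], [0.299, -0.954, 0.0], [0.0, -0.0, -1.0]] [ 0.18694679 -0.59636083  0.23129012] 1.5
tool y yaw -72.59671605899125
```

```bash
python3 -m handwheel '[[[0,0,0.035,0,0,0],[0,0,0.035,0,0,0],[0.0239,0.0229,0,0,0,3.94],[0.0239,0.0229,0,0,0,3.94],[0.0239,0.0229,0,0,0,3.94],[0.0239,0.0229,0,0,0,3.94],[0.0239,0.0229,0,0,0,3.94],[0.0239,0.0229,0,0,0,3.94],[0.0239,0.0229,0,0,0,3.94],[0.0239,0.0229,0,0,0,3.94],[0.0239,0.0229,0,0,0,3.94],[0.0239,0.0229,0,0,0,3.94],[0.0239,0.0229,0,0,0,3.94],[0.0239,0.0229,0,0,0,3.94],[0.0239,0.0229,0,0,0,3.94],[0.0239,0.0229,0,0,0,3.94],[0,0,0,0,0,0],[0,0,0,0,0,0],[0,0,0,0,0,0]]]' 1
python3 - <<'E'
from h import *
look('wrist','w1.png');I=camera_info('wrist');print(I['fx'],I['cx'],I['cy'],I['T'].round(3).tolist());s=state();print(s['tool_pos'],s['tool_rot'],s['joint_pos'])
for t in('grip','knuckle_up'): print(t,[(q['position'],q['conf']) for q in pinpoint('wrist',t)][:2])
E
```

```text
time: 3.08
tool_pos: [0.5213, -0.2759, 0.3012]
tool_rot: [-0.0, 0.806, 0.592, -0.0]
contact_force: [0.4, -0.3, -0.2]
gripper_width: 0.996
grasp_force: 0.0
309.70691628693146 313.01312912915256 202.1220589249581 [[0.954, 0.29, 0.082, 0.541], [-0.301, 0.918, 0.257, -0.211], [-0.001, -0.27, 0.963, 0.442], [0.0, 0.0, 0.0, 1.0]]
[ 0.52103106 -0.27639777  0.30129237] [ 3.69849433e-05  8.06497723e-01  5.91237157e-01 -2.15404766e-04] [-6.13667427e-01 -6.25073757e-02  1.61214512e+00 -4.32004711e-04
  1.59202218e+00 -3.08064222e-01]
grip [([313.6, 197.2], 0.65), ([89.2, 267.5], 0.6)]
knuckle_up [([69.8, 263.1], 0.98), ([315.1, 89.1], 0.97)]
```

View pics/w1.png

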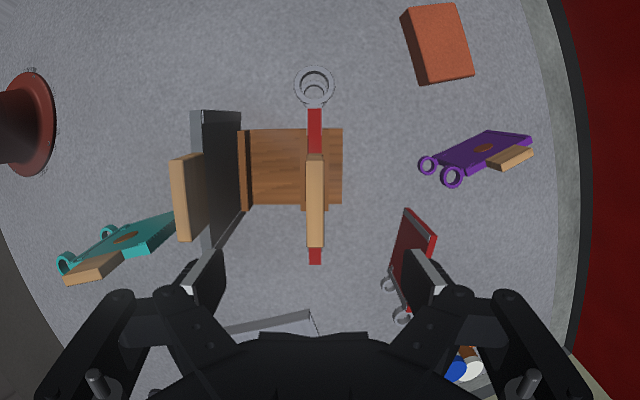

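The wrist view shows the door's tab at about (315,203), midway between the fingers (205 and 428) and parallel to the pads, with the blank clear to the left. Next: descend and grip.

```bash
python3 -m handwheel '[[[0.001,0.0005,-0.025,0,0,0],[0,0,-0.025,0,0,0],[0,0,-0.025,0,0,0],[0,0,-0.025,0,0,0],[0,0,-0.015,0,0,0],[0,0,-0.011,0,0,0],[0,0,0,0,0,0],[0,0,0,0,0,0]]]' 1 && python3 -m handwheel '[[[0,0,0,0,0,0],[0,0,0,0,0,0],[0,0,0,0,0,0],[0,0,0,0,0,0],[0,0,0,0,0,0],[0,0,0,0,0,0],[0,0,0,0,0,0],[0,0,0,0,0,0],[0,0,0,0,0,0],[0,0,0,0,0,0]]]' 0
```

```text
time: 3.9
tool_pos: [0.5222, -0.2758, 0.1754]
tool_rot: [-0.0, 0.806, 0.591, -0.0]
contact_force: [0.2, -0.6, 0.4]
gripper_width: 1.0
grasp_force: 0.0
time: 4.73
tool_pos: [0.5228, -0.2755, 0.1758]
tool_rot: [0.001, 0.806, 0.592, 0.0]
contact_force: [0.3, -0.6, 2.8]
gripper_width: 0.154
grasp_force: 59.6
```

```bash
python3 -m handwheel '[[[0,0,0.008,0,0,0],[0,0,0.015,0,0,0],[0,0,0.018,0,0,0],[0,0,0.018,0,0,0],[0,0,0.012,0,0,0],[0,0,0.006,0,0,0],[0,0,0,0,0,0]]]' 0 && python3 -m handwheel '[[[0.0035,0.011,0,0,0,0],[0.006,0.019,0,0,0,0],[0.006,0.019,0,0,0,0],[0.006,0.019,0,0,0,0],[0.006,0.019,0,0,0,0],[0.006,0.019,0,0,0,0],[0.006,0.019,0,0,0,0],[0.006,0.019,0,0,0,0],[0.006,0.019,0,0,0,0],[0.006,0.019,0,0,0,0],[0.006,0.019,0,0,0,0],[0.006,0.019,0,0,0,0],[0.006,0.019,0,0,0,0],[0.0035,0.011,0,0,0,0],[0,0,0,0,0,0]]]' 0
```

```text
time: 5.32
tool_pos: [0.5228, -0.2754, 0.2533]
tool_rot: [0.001, 0.806, 0.592, 0.0]
contact_force: [0.3, -0.9, -4.7]
gripper_width: 0.156
grasp_force: 59.2
time: 6.57
tool_pos: [0.6011, -0.0224, 0.2504]
tool_rot: [-0.002, 0.805, 0.593, -0.001]
contact_force: [0.2, 0.2, -5.4]
gripper_width: 0.158
grasp_force: 59.1
```

```bash
python3 -m handwheel '[[[-0.004,0.0063,0,0,0,-3.95],[-0.004,0.0063,0,0,0,-3.95],[-0.004,0.0063,0,0,0,-3.95],[-0.004,0.0063,0,0,0,-3.95],[-0.004,0.0063,0,0,0,-3.95],[-0.004,0.0063,0,0,0,-3.95],[-0.004,0.0063,0,0,0,-3.95],[-0.004,0.0063,0,0,0,-3.95],[-0.004,0.0063,0,0,0,-3.95],[-0.004,0.0063,0,0,0,-3.95],[-0.004,0.0063,0,0,0,-3.95],[-0.004,0.0063,0,0,0,-3.95],[0,0,0,0,0,0],[0,0,0,0,0,0],[0,0,0,0,0,0]]]' 0
cat > m.py <<'E'
from h import *
import sys
# measured held door (tab, ring) from the top camera near the tcp
im,d=look('top',sys.argv[1]);s=state();t=s['tool_pos'];print(t,s['tool_rot'])
u,v=np.meshgrid(np.arange(640),np.arange(400));uv=np.c_[u.ravel(),v.ravel()];P=pts('top',d,uv)
hsv=cv2.cvtColor(im,cv2.COLOR_BGR2HSV)[uv[:,1],uv[:,0]]
near=np.linalg.norm(P[:,:2]-t[:2],axis=1)<.14
red=near&((hsv[:,0]<5)|(hsv[:,0]>174))&(hsv[:,1]>150)&(P[:,2]>.1)
print('red n',red.sum(),'zmax',P[red][:,2].max())
zt=t[2]-.006-.0  # expected panel top
k=red&(P[:,2]>P[red][:,2].max()-.006)
c,sz,a=cv2.minAreaRect((P[k][:,:2]*1e3).astype(np.float32));print('top edge',c,sz,a)
ring=near&(hsv[:,1]<60)&(abs(P[:,2]-(zt-.009))<.006)
np.set_printoptions(precision=4,suppress=True)
if ring.sum()>20:
    g=np.zeros((400,640),np.uint8);g.ravel()[ring]=1
    n,l,st,ce=cv2.connectedComponentsWithStats(g)
    for i in range(1,n):
        if st[i,4]>25:
            q=P[l.ravel()==i];c,r=cv2.minEnclosingCircle((q[:,:2]*1e3).astype(np.float32));print('ring?',st[i],c,r,np.median(q[:,2]))
E
python3 m.py t2.png; python3 -c "
from h import *
look('wrist','w2.png')
for t in ('knuckle_up','pin_up','pin_low'): print(t,[(q['position'],q['conf']) for q in pinpoint('wrist',t)][:2])"
```

```text
time: 7.82
tool_pos: [0.5534, 0.0498, 0.2518]
tool_rot: [0.0, 0.976, 0.218, -0.0]
contact_force: [0.0, -0.3, -5.8]
gripper_width: 0.153
grasp_force: 59.2
[0.55353662 0.0497877  0.25193631] [ 1.14872224e-04  9.75918130e-01  2.18136877e-01 -3.04188666e-04]
red n 3539 zmax 0.5847054064480346
top edge (427.5954284667969, 54.074188232421875) (37.53451156616211, 28.460540771484375) 75.46157836914062
knuckle_up [([311.5, 67.6], 0.92), ([587.3, 217.6], 0.81)]
pin_up []
pin_low [([176.6, 94.3], 0.81), ([126.7, 92.0], 0.69)]
```

```bash
python3 -c "
import cv2,numpy as np
a=cv2.imread('pics/t2.png')[110:260,130:330];b=cv2.imread('pics/w2.png')
cv2.imwrite('pics/c2.png',np.hstack([cv2.resize(a,(400,300)),cv2.resize(b,(400,300))]))"
```

```text
(no output)
```

View pics/c2.png

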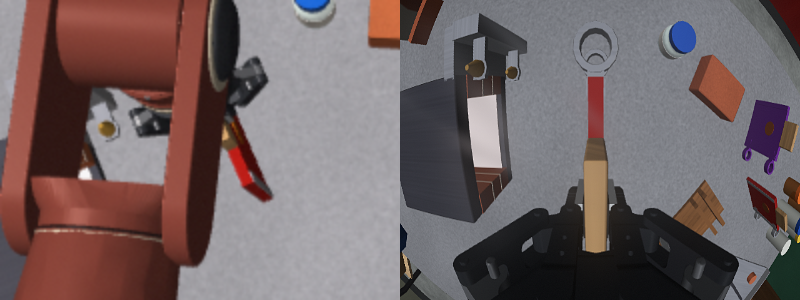

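The picture shows the door upright in the grip, with the ring at wrist pixel (476,73). Both brass pins are visible to the left, upper at (380,110) and lower at (408,115). I'll measure ring against pin in this one camera.

```bash
cat > w.py <<'E'
from h import *
import sys
from scipy.optimize import least_squares
np.set_printoptions(precision=4,suppress=True)
I=camera_info('wrist');s=state();t=s['tool_pos'];im,d=look('wrist',sys.argv[1])
u,v=np.meshgrid(np.arange(640),np.arange(400));x=(u-I['cx'])/I['fx'];y=(v-I['cy'])/I['fy'];th=np.hypot(x,y)+1e-9
k=np.tan(np.minimum(th,1.5))/th*d;P=(np.dstack([x*k,-y*k,-d])@I['T'][:3,:3].T+I['T'][:3,3]);P[d==0]=9
hsv=cv2.cvtColor(im,cv2.COLOR_BGR2HSV);H,S=hsv[...,0],hsv[...,1]
w,a,b,c=s['tool_rot'];print('tcp',t,'tool y yaw',np.degrees(np.arctan2(w*w-a*a+b*b-c*c,2*(a*b-w*c))))
near=np.linalg.norm(P[...,:2]-t[:2],axis=2)
zr=t[2]-.0158                      # expected ring top
m=(near>.07)&(near<.13)&(S<70)&(abs(P[...,2]-zr)<.004)&(u>250)&(u<380)&(v<130)
q=P[m];
f=least_squares(lambda p:np.clip(np.abs(np.hypot(*(q[:,:2]-p).T)-.016)-.003,0,None),np.median(q[:,:2],0),loss='soft_l1',f_scale=.0005)
cr=np.array(cv2.minEnclosingCircle((q[:,:2]*1e3).astype(np.float32))[0])
print('ring',m.sum(),'zmed',np.median(q[:,2]),'fit',f.x,'encl',cr,cv2.minEnclosingCircle((q[:,:2]*1e3).astype(np.float32))[1])
r=(near<.14)&((H<5)|(H>174))&(S>130)&(abs(P[...,2]-(t[2]-.006))<.006)
c,sz,a=cv2.minAreaRect((P[r][:,:2]*1e3).astype(np.float32));print('panel top',r.sum(),c,sz,a,'z',np.median(P[r][:,2]))
ctr=np.array(cr)/1e3-t[:2];print('ring bearing',np.degrees(np.arctan2(ctr[1],ctr[0])),'dist',np.linalg.norm(ctr))
br=(H>14)&(H<32)&(S>110)&(np.linalg.norm(P[...,:2]-[.576,.231],axis=2)<.03)
for lo,hi in((.165,.187),(.187,.2),(.047,.068),(.068,.08)):
    g=br&(P[...,2]>lo)&(P[...,2]<hi)
    if g.any(): e=P[g];print('pin',lo,g.sum(),e.mean(0),(e.min(0)+e.max(0))/2)
ro=(abs(P[...,2]-.175)<.004)&(np.linalg.norm(P[...,:2]-[.431,.312],axis=2)<.15)&(S<70);
if ro.sum()>200:
    c,sz,a=cv2.minAreaRect((P[ro][:,:2]*1e3).astype(np.float32));print('roof',c,sz,a)
E
python3 w.py w3.png
```

```text
tcp [0.5537 0.05   0.2522] tool y yaw -64.83944676751425
ring 1998 zmed 0.23355986876096774 fit [0.6405 0.0916] encl [637.082   89.8119] 23.31707000732422
panel top 1898 (603.4163818359375, 74.1907730102539) (39.683597564697266, 11.469278335571289) 24.84723472595215 z 0.24282045221165086
ring bearing 25.517698644152922 dist 0.09242672985938392
pin 0.165 70 [0.5839 0.2323 0.1743] [0.5812 0.2303 0.1756]
pin 0.187 35 [0.5772 0.2338 0.1893] [0.5773 0.2339 0.1891]
pin 0.047 151 [0.5774 0.2292 0.0582] [0.5772 0.2309 0.0575]
pin 0.068 40 [0.5767 0.2327 0.0703] [0.5773 0.233  0.0706]
roof (446.35498046875, 321.3470458984375) (220.7379608154297, 201.56173706054688) 25.189590454101562
```

```bash
python3 -m handwheel '[[[-0.0053,0.0118,0,0,0,0],[-0.0053,0.0118,0,0,0,0],[-0.0053,0.0118,0,0,0,0],[-0.0053,0.0118,0,0,0,0],[-0.0053,0.0118,0,0,0,0],[-0.0053,0.0118,0,0,0,0],[-0.0053,0.0118,0,0,0,0],[-0.0053,0.0118,0,0,0,0],[-0.0053,0.0118,0,0,0,0],[-0.0053,0.0118,0,0,0,0],[-0.0053,0.0118,0,0,0,0],[-0.0053,0.0118,0,0,0,0],[0,0,0,0,0,0],[0,0,0,0,0,0],[0,0,0,0,0,0],[0,0,0,0,0,0]]]' 0; python3 w.py w4.png; python3 -c "
import cv2
cv2.imwrite('pics/c4.png',cv2.resize(cv2.imread('pics/w4.png')[20:170,220:420],(800,600),interpolation=cv2.INTER_CUBIC))"
```

```text
time: 9.45
tool_pos: [0.4901, 0.1916, 0.2523]
tool_rot: [0.0, 0.976, 0.218, 0.0]
contact_force: [0.4, -0.3, -5.3]
gripper_width: 0.155
grasp_force: 59.6
tcp [0.4901 0.1916 0.2523] tool y yaw -64.86452150806294
ring 1997 zmed 0.23362743865751304 fit [0.5771 0.2332] encl [573.8652 230.7288] 23.42818260192871
panel top 1896 (539.8728637695312, 215.84872436523438) (39.627830505371094, 11.441438674926758) 25.059024810791016 z 0.24292129628338938
ring bearing 25.03486300166505 dist 0.09240495742253142
pin 0.165 187 [0.577  0.237  0.1784] [0.5784 0.2344 0.1784]
pin 0.187 83 [0.5764 0.2344 0.189 ] [0.5767 0.2345 0.1891]
roof (446.57666015625, 322.2131652832031) (221.76617431640625, 201.33383178710938) 25.462207794189453
```

View pics/c4.png

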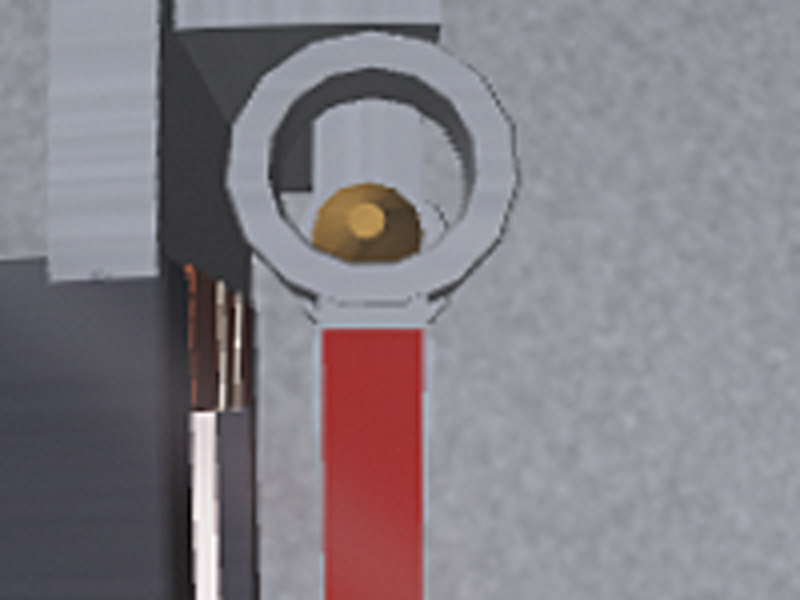

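The crop shows the pin tip at (366,220) inside the ring centred at (371,165). It is centred sideways to about 1 mm, and the downward offset is parallax. I'll nudge about 1.2 mm toward the kiln and start lowering.

```bash
python3 -m handwheel '[[[-0.0005,0.0011,0,0,0,0],[0,0,-0.005,0,0,0],[0,0,-0.005,0,0,0],[0,0,-0.005,0,0,0],[0,0,-0.005,0,0,0],[0,0,-0.005,0,0,0],[0,0,-0.004,0,0,0],[0,0,-0.003,0,0,0],[0,0,0,0,0,0],[0,0,0,0,0,0]]]' 0; python3 w.py w5.png
```

```text
time: 10.33
tool_pos: [0.4894, 0.193, 0.2201]
tool_rot: [0.0, 0.976, 0.218, -0.0]
contact_force: [0.7, -0.1, -5.4]
gripper_width: 0.156
grasp_force: 59.5
tcp [0.4894 0.193  0.2201] tool y yaw -64.83292761450866
ring 1966 zmed 0.20138085457238453 fit [0.5763 0.2346] encl [573.2932 231.8609] 23.513242721557617
panel top 1901 (539.0584716796875, 217.38905334472656) (39.65780258178711, 11.452726364135742) 25.4189453125 z 0.21069724644603202
ring bearing 24.826205477576323 dist 0.09245956496145283
pin 0.165 321 [0.5749 0.2367 0.1774] [0.5768 0.2341 0.1772]
pin 0.187 119 [0.5764 0.2343 0.189 ] [0.5765 0.2342 0.1891]
roof (446.3512268066406, 321.9006042480469) (220.84689331054688, 201.41741943359375) 25.4361515045166
```

```bash
python3 -m handwheel '[[[0,0,-0.003,0,0,0],[0,0,-0.003,0,0,0],[0,0,-0.003,0,0,0],[0,0,-0.003,0,0,0],[0,0,-0.002,0,0,0],[0,0,-0.002,0,0,0],[0,0,0,0,0,0]]]' 0; python3 -m handwheel '[[[0,0,-0.001,0,0,0],[0,0,-0.001,0,0,0],[0,0,-0.001,0,0,0],[0,0,-0.0005,0,0,0],[0,0,0,0,0,0],[0,0,0,0,0,0]]]' 0;  python3 w.py w6.png
```

```text
time: 10.97
tool_pos: [0.4891, 0.193, 0.2036]
tool_rot: [0.0, 0.976, 0.218, -0.001]
contact_force: [-0.2, 0.3, -5.9]
gripper_width: 0.156
grasp_force: 59.5
time: 11.47
tool_pos: [0.4895, 0.193, 0.2008]
tool_rot: [0.0, 0.976, 0.218, 0.0]
contact_force: [0.4, 0.2, -5.1]
gripper_width: 0.157
grasp_force: 59.5
tcp [0.4895 0.193  0.2008] tool y yaw -64.83072948370969
ring 1993 zmed 0.18214922454799048 fit [0.5763 0.2346] encl [572.7648 232.8035] 23.53440284729004
panel top 1903 (539.0955810546875, 217.3006134033203) (39.856327056884766, 11.473175048828125) 25.272998809814453 z 0.1914197682182657
ring bearing 25.516538837597082 dist 0.09228437858446863
pin 0.165 477 [0.574  0.2356 0.1772] [0.5763 0.234  0.1763]
pin 0.187 157 [0.5764 0.2343 0.1891] [0.5766 0.2343 0.189 ]
roof (450.4004211425781, 311.5547180175781) (199.617919921875, 247.60943603515625) 33.76430130004883
```

About 1 mm remains and there's no contact yet, so I'll lower in half-millimetre steps until the weight comes off.

```bash
python3 -m handwheel '[[[0,0,-0.0005,0,0,0],[0,0,-0.0005,0,0,0],[0,0,0,0,0,0]]]' 0; python3 -m handwheel '[[[0,0,-0.0005,0,0,0],[0,0,0,0,0,0],[0,0,0,0,0,0]]]' 0
```

```text
time: 11.77
tool_pos: [0.4894, 0.193, 0.1997]
tool_rot: [0.0, 0.976, 0.218, -0.0]
contact_force: [-0.4, -0.7, -7.0]
gripper_width: 0.152
grasp_force: 59.5
time: 12.02
tool_pos: [0.4894, 0.193, 0.1992]
tool_rot: [-0.0, 0.976, 0.218, -0.0]
contact_force: [-0.6, 0.1, -5.7]
gripper_width: 0.155
grasp_force: 59.5
```

```bash
python3 -m handwheel '[[[0,0,-0.0005,0,0,0],[0,0,0,0,0,0],[0,0,0,0,0,0]]]' 0|grep -E 'pos|contact'; python3 -m handwheel '[[[0,0,-0.0005,0,0,0],[0,0,0,0,0,0],[0,0,0,0,0,0]]]' 0|grep -E 'pos|contact';python3 -m handwheel '[[[0,0,-0.0003,0,0,0],[0,0,0,0,0,0],[0,0,0,0,0,0]]]' 0|grep -E 'pos|contact'; python3 w.py w7.png | head -3
```

```text
tool_pos: [0.4894, 0.193, 0.1987]
contact_force: [0.2, 0.3, -5.6]
tool_pos: [0.4895, 0.193, 0.1983]
contact_force: [-1.0, -0.2, -5.8]
tool_pos: [0.4895, 0.193, 0.198]
contact_force: [0.1, 0.4, -4.9]
tcp [0.4895 0.193  0.198 ] tool y yaw -64.83015706519402
ring 1968 zmed 0.1793157137595718 fit [0.5763 0.2346] encl [572.4678 233.4989] 23.49916648864746
panel top 1901 (539.1810913085938, 217.20497131347656) (39.69164276123047, 11.457098960876465) 24.844947814941406 z 0.18858699924972186
```

```bash
for i in 1 2 3; do :; done; python3 -m handwheel '[[[0,0,-0.0004,0,0,0],[0,0,0,0,0,0],[0,0,0,0,0,0]]]' 0|grep -E 'pos|contact'; python3 -m handwheel '[[[0,0,-0.0004,0,0,0],[0,0,0,0,0,0],[0,0,0,0,0,0]]]' 0|grep -E 'pos|contact';python3 -m handwheel '[[[0,0,-0.0004,0,0,0],[0,0,0,0,0,0],[0,0,0,0,0,0]]]' 0|grep -E 'pos|contact'
```

```text
tool_pos: [0.4895, 0.1931, 0.1978]
contact_force: [-0.9, -1.3, -4.9]
tool_pos: [0.4896, 0.1931, 0.1977]
contact_force: [-1.6, -0.3, -1.0]
tool_pos: [0.4895, 0.193, 0.1976]
contact_force: [-4.6, -1.1, 2.9]
```

Weight is off: fz went from −5.5 to +2.9 N at TCP z 0.1976, which puts the door's underside at about 0.030. I'll check with a picture before releasing.

```bash
python3 w.py w8.png|sed -n 1,3p; python3 -c "
from h import *
im,_=look('side');wr=cv2.imread('pics/w8.png')
cv2.imwrite('pics/c8.png',np.hstack([cv2.resize(im[200:380,260:440],(400,400),interpolation=3),cv2.resize(wr[20:170,240:390],(400,400),interpolation=3)]))"
```

```text
tcp [0.4895 0.193  0.1976] tool y yaw -64.82961937603936
ring 2067 zmed 0.17915204609586638 fit [0.5765 0.2347] encl [573.4355 233.0694] 23.36270523071289
panel top 1907 (539.3200073242188, 217.22779846191406) (39.609703063964844, 11.43855094909668) 24.857919692993164 z 0.18839467702155557
```

View pics/c8.png

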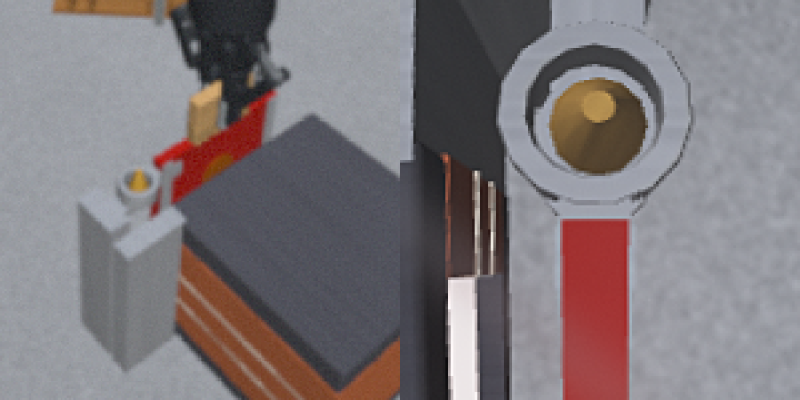

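The ring at (595,110) in the right half sits around the full pin down on the arm, with the tip showing above it. The side view at (140,182) agrees. The knuckles are seated, so I'll release and withdraw.

```bash
python3 -m handwheel '[[[0,0,0,0,0,0],[0,0,0,0,0,0],[0,0,0,0,0,0],[0,0,0,0,0,0],[0,0,0,0,0,0],[0,0,0,0,0,0]]]' 0.6 && python3 -m handwheel '[[[0,0,0.01,0,0,0],[0,0,0.02,0,0,0],[0,0,0.025,0,0,0],[0,0,0.025,0,0,0],[0,0,0.025,0,0,0],[0,0,0.015,0,0,0],[0,0,0,0,0,0],[0,0,0,0,0,0],[0,0,0,0,0,0],[0,0,0,0,0,0]]]' 0.6
python3 -c "
from h import *
a,_=look('side');b,_=look('wrist')
cv2.imwrite('pics/c9.png',np.hstack([cv2.resize(a[200:380,240:440],(400,360),interpolation=3),cv2.resize(b,(400,360))]))"
```

```text
time: 14.17
tool_pos: [0.4896, 0.1931, 0.1968]
tool_rot: [-0.0, 0.976, 0.218, 0.0]
contact_force: [0.9, -0.2, 0.1]
gripper_width: 0.598
grasp_force: 0.0
time: 15.0
tool_pos: [0.4887, 0.1929, 0.3148]
tool_rot: [0.0, 0.976, 0.218, -0.002]
contact_force: [-1.3, -0.2, -0.4]
gripper_width: 0.603
grasp_force: 0.0
```

View pics/c9.png

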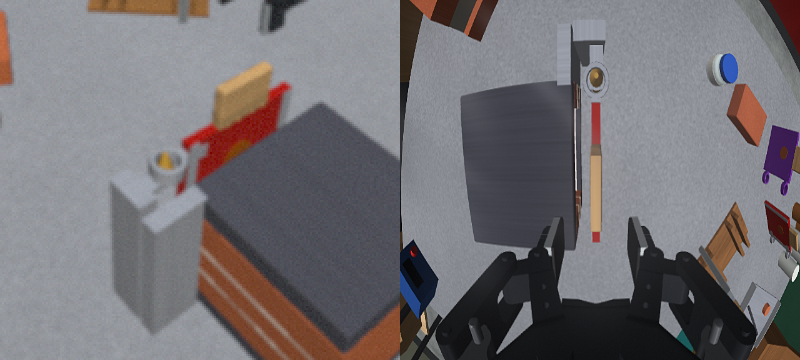

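The door hangs parallel to the kiln front, ring over its pin at (597,78), with the gripper clear and the bystanders in place. Handing in.

```bash
python3 -c "
from plant import *
print(job_done())"
```

```text
the job is handed in; nothing more can be done
None
```

The red door is hung on the kiln, closed across the mouth with both knuckles down on their pins as far as the images and wrist force show (I saw only the upper ring directly), and the job is handed in at about 15 s; no verdict was returned.

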